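# Hook the cap off a casting mould and set it in its cradle

### The job

One of the three moulds has a loose cap with a wire bail. Take the hook lifter from its hanger, hook the cap's bail with it, lift the cap off and set it down gently and level between the corner posts of the cradle, whose floor is set to a different height each time; then unhook and hang the lifter back upright on its hanger. The cap is sticky, so never touch it with the fingers, and leave the other things where they are.

Things in the scene. Friction and masses are not known exactly. Their poses are not given: they have to be found in the camera images.
- cap: Plain aluminium cap lying loose on the mould: spigot 60 mm across, 6 mm deep, under a disc 100 mm across, 12 mm thick (disc top 18 mm above the origin); on it a rigid wire bail: a bar 8 mm thick along y, 60 mm free between its uprights, 34 mm free between disc and bar. 0.3 to 0.5 kg. Origin: centre of the spigot's underside; z up.
- cap_bar (a point): Middle of the bail's horizontal bar, on its centre line, 56 mm above the cap's origin. The bar runs along this point's y; the hook goes under it along x, from either side.
- mould: The capped mould, fixed: copper canister in a rod frame, 80 mm high, 98 mm across; the cap's disc lies on its rim, the spigot hangs loosely 6 mm into its mouth. Two like moulds are fixed in the same row: one full and open, one with a flat cover (92 mm high) without bail. Origin: centre of the underside.
- lifter_grip (a point): Middle of the lifter's black grip, 34 mm (along x) x 22 mm (along y) x 56 mm high. The lifter hangs upright by its flange (48 x 100 x 8 mm, long way along y, underside 38 mm below this point). The hook is open towards +x; the bail's bar lies in it straight below the grip, between shank and tip.
- lifter: The steel hook lifter, 0.25 kg. Origin: underside of its foot, 140 mm straight below the middle of the grip; z up. Foot 8 mm thick, 16 mm wide (y), from x = -24 to +20 mm; upturned tip at x = +14 to +20 mm, its top at z = 20 mm; shank 8 x 16 mm rising at x = -24 to -16 mm; flange from z = 102 to 110 mm.
- hanger: Fixed steel hanger: base 110 x 110 x 10 mm with two upright cheeks, 60 mm long along x, 12 mm thick, 60 mm apart along y, tops 125 mm above the table; open front, back and top. The lifter's flange lies across the cheek tops, hook between them, grip above. Origin: centre of the underside.
- hanger_top (a point): Middle between the cheek tops of the hanger, at their height; the hanging lifter's grip is 38 mm above it.
- cradle: Fixed steel cradle, the cap's holder: four corner angles 110 mm high round a square 126 mm clear inside (faces along its x and y), open gaps 58 mm wide in the middle of each side. Inside, a round floor plate 120 mm across; its top is 10 to 80 mm above the table, different each time and not given: feel for it. Origin: centre of the underside.
- tape: Bystander: roll of tape, 90 mm across, 25 mm high, lying on the table; origin centre of underside.
- spatula: Bystander: spatula 200 mm long lying on the table.
- jug: Bystander: clear measuring jug, 100 mm across, 130 mm high; origin centre of underside.
- beaker: Bystander: clear beaker, 84 mm across, 100 mm high; origin centre of underside.
- mallet: Bystander: hammer 240 mm long lying on the table beyond the moulds.
- flask: Bystander: white bottle 70 mm across, 160 mm high; origin centre of underside.
Not all that is in view belongs to the job. What is shaped like the mould but blue or green is not meant.

How it is judged:
By the outcome, as a careful person would: the job done as asked, in the order asked, and still so for the second after the job is handed in, with the robot touching nothing.
It also fails if it takes over 64 s, if anything falls off the work surface, if the arm or the gripper's body presses on something with over 40 N, if the wrist force passes 120 N, or if a joint passes its speed limit or range.

### The arm

A 6-joint arm with a two-finger parallel gripper is mounted at the origin on the work surface. World frame = base frame: x ahead of the robot, y to its left, z up, the work surface at z = 0. Lengths are in m, angles in rad, forces in N, time in s.
With the tool pointing down it reaches from about 0.275 to 0.725 m from the base axis. Payload 5.6 kg.
Tool frame: the origin (TCP) lies on the centre line of the jaws, within the pads' length; the fingertips stand 25 mm ahead of it and the grasp point (between the pads) lies 6 mm ahead of it; z points along the fingers, y is the direction in which the jaws open and shut (so a half turn about z gives the same grasp; the last joint's range is limited). The gripper opens to 85 mm and grips with 20 to 120 N. Pads are 22 mm wide; open, the fingers measure 114 mm over their backs; the gripper's body (76 mm by 85 mm) begins 54 mm behind the grasp point. The pads swing forward as they close: fully open they stand 13 mm farther back than shut.
Start: joints at [-1.024, 0.255, 0.108, 0, -1.424, -0.285], TCP at [0.142, -0.531, 0.256] pointing down, gripper open.
Joint ranges: [-2.95, 2.95], [-1.21, 1.97], [-1.09, 1.5], [-2.87, 1.71], [-2.94, -0.07], [-3.05, 3.05]. Speed limits (rad/s): [2.57, 2.57, 3.14, 3.14, 3.14, 3.14].

### API

Orientations are given as a 3x3 rotation matrix whose columns are the frame's x, y, z axes.
In Python, from station import get_state, viewer, hand_in gives the robot as it stands. The module is installed in compiled form; this text tells all that it offers.
- The arm moves only by the tool carry_out, never from a script. Its argument "targets" is one flat list of numbers, 7 for each row, row after row: the opening in per cent of the stroke, from 0 (shut) to 100 (fully open), then the shift along the world's x, y, z in m, then the turn, a rotation vector about the world's x, y, z in rad. A call has 1 to 12 rows; each row is the pose to reach, as a shift and turn from the pose commanded when the call began; what a row does not reach only later rows make up. A row lasts 1/10 s, in which the tool goes at most 50 mm and 8.59 degrees, less where a joint would pass 70% of its speed; a pose out of reach is approached as far as the arm can. A call with a gripper value outside its range is refused whole. The fingers move at their own pace and stop on an object; "force" is the grip in N (left out, the last holds). Time passes only in rows, so rows that repeat a pose let the fingers close. It gives the time, the measured TCP pose, the force and the opening at its end, in the units of the state.
- get_state(): the state, without advancing time (a new reading comes with each control period).
- viewer.read_camera(name): name is "scene" or "top"; returns a dict with "frame" (384x512x3 uint8, blue, green, red), "intrinsics" (3x3 intrinsics, pixels), "k1" (the pictures are not rectified: a ray, as slopes to the right and down, at radius r is drawn at 1 + k1 r^2 times it, then the intrinsics apply), "rvec" (rotation vector, rad) and "tvec" (3), from world to camera coordinates, as OpenCV has them. Camera axes: x right, y down, z forward; pixel columns grow to the right and rows downward; lengths in m; the calibration is good to about 2 mm. A picture is of the moment at which its call begins. There is no depth.
- hand_in(): hands the job in, once; it reports no verdict.
The state is a dict: "time_s": time; "joint_positions": joint angles; "joint_velocities": joint speeds; "joint_torque": joint torques, N m; "tool_pos": TCP position; "tcp_rot": TCP orientation; "ft_force": force on the tool from outside, world axes, zero at the start; "wrist_torque": the same for the moment, N m; "grip_width": finger opening in m.
Only numpy, scipy, OpenCV 4.12 (cv2) and the standard library are available. Lean on these libraries where they do the work, as an engineer would, in place of code of your own. Each camera call takes 0.05 s, during which the arm holds its last target. There are 200 camera calls.

## Working session

There is one attempt and no reset: what is moved stays moved. The work goes in short steps, Python scripts to look and compute and a tool call to move; the robot and the scene stay as the last step left them, time stands still between calls to the robot, and variables do not carry over. Pictures are saved under pics/ and viewed, about 8 in all and at most 12, crops included, and the job is handed in when it is done.

Besides the shell and the picture viewer there is one more tool, called after "Request:" as a command line: name --argument value ..., lists and objects as JSON in quotes. carry_out: Moves the arm, as the interface text tells. Its arguments: {"type":"object","properties":{"targets":{"type":"array","items":{"type":"number"}},"force":{"type":"number"}},"required":["targets"]}

```bash
mkdir -p pics; cat > h.py <<'E'
import numpy as np, cv2
from station import get_state, viewer, hand_in
def cam(n):
    d=viewer.read_camera(n); d['R']=cv2.Rodrigues(np.array(d['rvec'],float))[0]; d['t']=np.array(d['tvec'],float).ravel(); d['K']=np.array(d['intrinsics']); return d
def ray(d,u,v):
    K=d['K']; x=np.array([(u-K[0,2])/K[0,0],(v-K[1,2])/K[1,1]]); p=x.copy()
    for _ in range(30): p=x/(1+d['k1']*(p@p))
    return -d['R'].T@d['t'], d['R'].T@np.array([p[0],p[1],1.])
def onz(d,u,v,z):
    o,r=ray(d,u,v); return o+r*(z-o[2])/r[2]
def proj(d,P):
    q=d['R']@np.array(P,float)+d['t']; p=q[:2]/q[2]; p=p*(1+d['k1']*(p@p)); return d['K'][:2,:2]@p+d['K'][:2,2]
def tri(d1,a,d2,b):
    o1,r1=ray(d1,*a);o2,r2=ray(d2,*b)
    s=np.linalg.lstsq(np.c_[r1,-r2],o2-o1,rcond=None)[0]
    p,q=o1+s[0]*r1,o2+s[1]*r2; return (p+q)/2, np.linalg.norm(p-q)
E
python3 - <<'E'
from h import *
for n in("scene","top"):
    d=cam(n); cv2.imwrite(f"pics/{n}0.png",cv2.resize(d['frame'],(800,600),interpolation=cv2.INTER_CUBIC))
    np.save(f"pics/{n}0.npy",{k:d[k] for k in('frame','K','k1','R','t')},allow_pickle=True)
    print(n,-d['R'].T@d['t'],d['K'][0,0],d['k1'])
s=get_state();print(s)
E
```

```text
scene [ 1.27625386 -0.29814573  0.97802101] 463.3267335330139 0.037636134394131625
top [ 0.39169444 -0.00698795  0.98031576] 370.5115529542266 -0.05511074387166417
{'time_s': 0.1, 'joint_positions': array([-1.02440449e+00,  2.55671243e-01,  1.07143512e-01, -4.06065041e-04,
       -1.42389309e+00, -2.84586731e-01]), 'joint_velocities': array([-0.0006775 , -0.00185768,  0.00378328,  0.00223457, -0.00058821,
       -0.00169546]), 'joint_torque': array([-5.02641560e-03, -3.87602055e+01,  2.38471431e+01,  5.37810087e+00,
       -3.85574443e-03,  7.69775966e-06]), 'tool_pos': array([ 0.14229528, -0.5308665 ,  0.25550119]), 'tcp_rot': array([[-9.65939796e-01, -2.58766418e-01, -5.00884243e-04],
       [-2.58766893e-01,  9.65938479e-01,  1.59668375e-03],
       [ 7.06552279e-05,  1.67191264e-03, -9.99998600e-01]]), 'ft_force': array([ 0.62450657,  0.1399067 , -0.40252612]), 'wrist_torque': array([-0.01269429,  0.00462303,  0.00559033]), 'grip_width': 0.08524916966266693}
```

View pics/scene0.png

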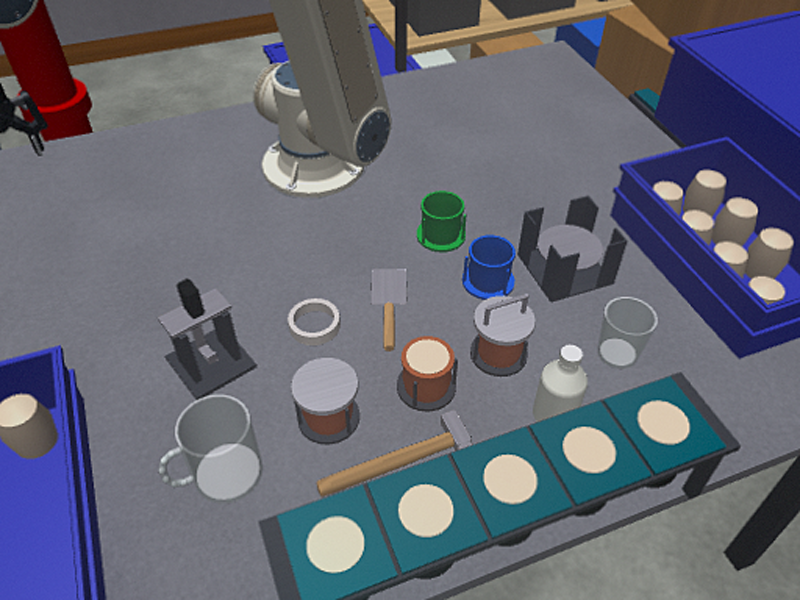

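View pics/top0.png

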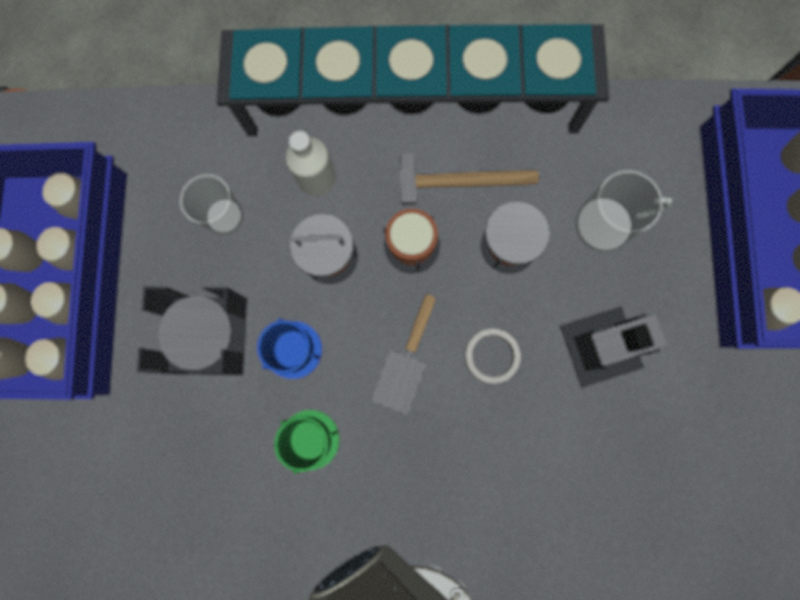

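The scene picture shows three bailed or cover-type candidates in the mould row:
- A capped mould with a bail at scene (505,320), top (320,240).
- An open, full mould at scene (428,358), top (411,235).
- A flat cover at scene (325,385), top (517,233).

The blue and green lookalikes are at top (290,348) and (307,440). I choose the bail cap. The lifter on its hanger is at scene (197,310), top (625,340), and the cradle is at top (193,332). Next is a close crop.

```bash
python3 - <<'E'
from h import *
L=lambda n:np.load(f"pics/{n}0.npy",allow_pickle=True).item()['frame']
s,t=L('scene'),L('top')
c=lambda im,x,y:cv2.resize(im[y:y+84,x:x+112],(400,300),interpolation=cv2.INTER_CUBIC)
cv2.imwrite('pics/c1.png',np.vstack([np.hstack([c(s,80,172),c(s,270,172)]),np.hstack([c(t,340,180),c(t,150,115)])]))
E
```

```text
(no output)
```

View pics/c1.png

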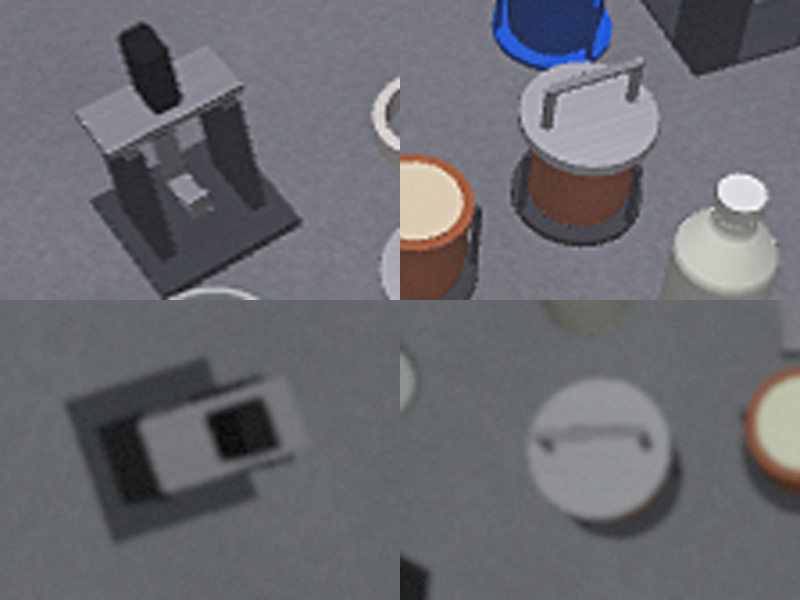

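```bash
cat > m.py <<'E'
from h import *
L=lambda n:np.load(f"pics/{n}0.npy",allow_pickle=True).item()
S,T=L('scene'),L('top')
q=112/400
sl=lambda x,y:(80+x*q-.36,172+y*q-.36); sc=lambda x,y:(270+(x-400)*q-.36,172+y*q-.36)
tl=lambda x,y:(340+x*q-.36,180+(y-300)*q-.36); tc=lambda x,y:(150+(x-400)*q-.36,115+(y-300)*q-.36)
f=lambda a:np.round(a,4)
E
python3 - <<'E'
from m import *
print('flange S');F=[f(onz(S,*sl(*p),.133)[:2]) for p in[(77,113),(207,46),(245,86),(112,152)]];print(*F,np.mean(F,0))
print('flange T');F=[f(onz(T,*tl(*p),.133)[:2]) for p in[(137,416),(285,376),(310,448),(163,495)]];print(*F,np.mean(F,0))
print('base S');print(*[f(onz(S,*sl(*p),.01)[:2]) for p in[(92,202),(163,294),(301,220)]])
print('base T');print(*[f(onz(T,*tl(*p),.01)[:2]) for p in[(66,402),(206,358),(118,543)]])
print('grip top T',f(onz(T,*tl(240,427),.191)))
print('bar S',*[f(onz(S,*sc(*p),.134)) for p in[(545,92),(642,62)]])
print('bar T',*[f(onz(T,*tc(*p),.130)) for p in[(537,437),(650,432)]])
def ell(d,box,lo,hi,name):
    x,y,w,h=box;im=d['frame'][y:y+h,x:x+w].astype(int)
    m=((im.min(2)>lo)&(im.max(2)<hi)&(np.ptp(im,axis=2)<25)).astype(np.uint8)
    c=max(cv2.findContours(m,cv2.RETR_EXTERNAL,cv2.CHAIN_APPROX_NONE)[0],key=cv2.contourArea)
    e=cv2.fitEllipse(cv2.convexHull(c));print(name,(e[0][0]+x,e[0][1]+y),e[1],e[2]);return(e[0][0]+x,e[0][1]+y)
for n,d,box in(('T',T,(90,180,65,65)),('S',S,(335,135,65,45))):
    im=d['frame'];x,y,w,h=box;print(n,'plate px',im[y+h//2,x+w//2])
a=ell(T,(182,134,48,46),100,200,'capT'); b=ell(S,(300,188,46,34),125,230,'capS')
print('capT@.092',onz(T,*a,.092),'S',onz(S,*b,.092),tri(T,a,S,b))
lo=int(T['frame'][212,125].min())-15;loS=int(S['frame'][157,365].min())-15
a=ell(T,(85,175,80,75),lo,200,'plT'); b=ell(S,(330,130,70,55),loS,200,'plS'); print('plate tri',tri(T,a,S,b), tri(T,(195/1.5625,332/1.5625),S,(570/1.5625,247/1.5625)))
c=lambda im,x,y:cv2.resize(im[y:y+84,x:x+112],(400,300),interpolation=cv2.INTER_CUBIC)
cv2.imwrite('pics/c2.png',np.hstack([c(S['frame'],310,115),c(T['frame'],75,170)]))
E
```

```text
flange S
[ 0.4574 -0.3727] [ 0.4272 -0.28  ] [ 0.4737 -0.2637] [ 0.5    -0.3569] [ 0.464575 -0.318325]
flange T
[ 0.4734 -0.2633] [ 0.4989 -0.3605] [ 0.4524 -0.3737] [ 0.423  -0.2776] [ 0.461925 -0.318775]
base S
[ 0.4296 -0.3868] [ 0.5298 -0.3541] [ 0.5014 -0.2495]
base T
[ 0.4957 -0.2488] [ 0.5281 -0.3538] [ 0.3931 -0.2825]
grip top T [ 0.461  -0.3072  0.191 ]
bar S [0.6229 0.1023 0.134 ] [0.6221 0.1777 0.134 ]
bar T [0.6155 0.178  0.13  ] [0.6184 0.1024 0.13  ]
T plate px [122 118 117]
S plate px [144 133 135]
capT (201.38398933410645, 152.73326683044434) (48.249855041503906, 66.36531066894531) 52.531150817871094
capS (323.4892272949219, 202.17034530639648) (32.35184097290039, 40.37067794799805) 81.41551971435547
capT@.092 [0.62593321 0.1527973  0.092     ] S [0.61731106 0.14652755 0.092     ] (array([0.62269382, 0.14757644, 0.09859993]), np.float64(0.008337342675303484))
plT (120.65394592285156, 211.93490600585938) (45.81300735473633, 53.06511306762695) 88.75187683105469
plS (371.7156219482422, 148.98456001281738) (44.41411209106445, 56.85050582885742) 72.9762954711914
plate tri (array([0.48217742, 0.36014822, 0.08603632]), np.float64(0.017948020317956323)) (array([0.48105821, 0.35349608, 0.05498671]), np.float64(0.0020016149761403258))
```

View pics/c2.png

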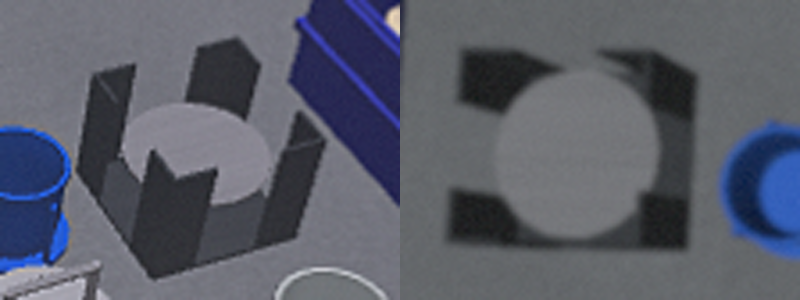

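The crop shows the cradle's post tops at scene-crop (92,75), (168,180), (325,138) and (240,38). The plate is centred near (197,152) in the scene crop and (578,155) in the top crop. The hook is open towards the camera (+x).

```bash
python3 - <<'E'
from m import *
s=lambda x,y:(310+x*q-.36,115+y*q-.36); t=lambda x,y:(75+(x-400)*q-.36,170+y*q-.36)
print('post tops S',*[f(onz(S,*s(*p),.11)[:2]) for p in[(92,75),(168,180),(325,138),(240,38)]])
print('base S',*[f(onz(S,*s(*p),0)[:2]) for p in[(78,172),(155,278),(297,237)]])
print('tops T',*[f(onz(T,*t(*p),.11)[:2]) for p in[(460,48),(446,243)]], 'base', *[f(onz(T,*t(*p),0.)[:2]) for p in[(697,75),(688,248)]])
print('plate',tri(S,s(197,153),T,t(578,155)))
print('capT',onz(T,*tc(599,449),.092),'S',onz(S,*sc(589,112),.092))
E
```

```text
post tops S [0.4163 0.2849] [0.5443 0.2814] [0.5474 0.4178] [0.419  0.4204]
base S [0.4152 0.2881] [0.5466 0.2886] [0.5487 0.42  ]
tops T [0.5474 0.4188] [0.4148 0.4194] base [0.5454 0.2857] [0.4151 0.2872]
plate (array([0.47958551, 0.35404868, 0.05583965]), np.float64(0.002250013111577522))
capT [0.61660945 0.14264347 0.092     ] S [0.61896106 0.1430441  0.092     ]
```

Request:
carry_out --targets '[100, 0.04, 0.03, 0, 0, 0, 0, 100, 0.08, 0.055, 0, 0, 0, 0, 100, 0.12, 0.08, 0, 0, 0, 0, 100, 0.16, 0.11, 0, 0, 0, 0, 100, 0.2, 0.135, 0, 0, 0, 0, 100, 0.24, 0.16, 0, 0, 0, 0.017, 100, 0.28, 0.19, 0, 0, 0, 0.017, 100, 0.321, 0.212, 0, 0, 0, 0.017, 100, 0.321, 0.212, 0, 0, 0, 0.017, 100, 0.321, 0.212, 0, 0, 0, 0.017]' --force 60

```text
time_s: 1.1
tool_pos: [0.4639, -0.3184, 0.2554]
tcp_rot: [[-0.961, -0.277, -0.002], [-0.277, 0.961, 0.001], [0.001, 0.001, -1.0]]
ft_force: [-0.4, -0.0, -0.1]
grip_width: 0.0852
```

Request:
carry_out --targets '[100, 0, 0, -0.03, 0, 0, 0, 100, 0, 0, -0.055, 0, 0, 0, 100, 0, 0, -0.075, 0, 0, 0, 100, 0, 0, -0.083, 0, 0, 0, 100, 0, 0, -0.083, 0, 0, 0, 50, 0, 0, -0.083, 0, 0, 0, 35, 0, 0, -0.083, 0, 0, 0]'

```text
time_s: 1.8
tool_pos: [0.4638, -0.3198, 0.1747]
tcp_rot: [[-0.961, -0.275, 0.002], [-0.275, 0.961, -0.001], [-0.002, -0.002, -1.0]]
ft_force: [0.1, 0.2, 0.2]
grip_width: 0.0593
```

```bash
python3 - <<'E'
from m import *
d=cam('scene');t=cam('top')
c=lambda im,x,y:cv2.resize(im[y:y+84,x:x+112],(400,300),interpolation=cv2.INTER_CUBIC)
cv2.imwrite('pics/c3.png',np.hstack([c(d['frame'],80,155),c(t['frame'],340,175)]))
E
```

```text
(no output)
```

View pics/c3.png

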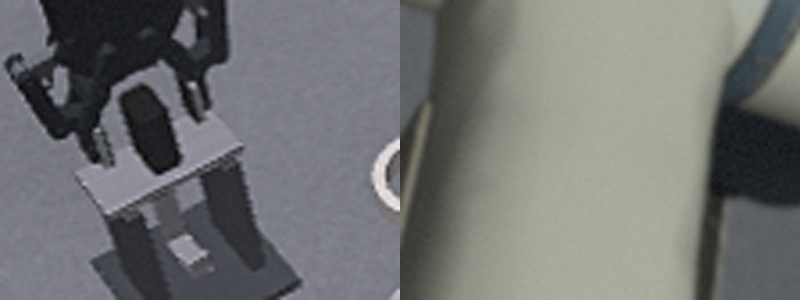

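The scene crop shows the fingers on either side of the grip, at (105,150) and (198,100), roughly centred and clear of the flange. I'm closing the gripper.

Request:
carry_out --targets '[25, 0, 0, 0, 0, 0, 0, 20, 0, 0, 0, 0, 0, 0, 10, 0, 0, 0, 0, 0, 0, 10, 0, 0, 0, 0, 0, 0, 10, 0, 0, 0, 0, 0, 0, 10, 0, 0, 0, 0, 0, 0]' --force 70

```text
time_s: 2.5
tool_pos: [0.4637, -0.3193, 0.1739]
tcp_rot: [[-0.961, -0.275, 0.001], [-0.275, 0.961, -0.0], [-0.001, -0.001, -1.0]]
ft_force: [-0.5, 2.5, 4.7]
grip_width: 0.0209
```

Request:
carry_out --targets '[10, 0, 0, 0.015, 0, 0, 0, 10, 0, 0, 0.035, 0, 0, 0, 10, 0, 0, 0.07, 0, 0, 0, 10, 0, 0, 0.1, 0, 0, 0, 10, 0, 0, 0.13, 0, 0, 0, 10, 0, 0, 0.13, 0, 0, 0]'

```text
time_s: 3.1
tool_pos: [0.4643, -0.3202, 0.3068]
tcp_rot: [[-0.961, -0.275, 0.005], [-0.275, 0.961, -0.003], [-0.004, -0.005, -1.0]]
ft_force: [-0.5, -0.5, -1.1]
grip_width: 0.0211
```

Request:
carry_out --targets '[10, 0.01, 0.04, 0, 0, 0, -0.02, 10, 0.02, 0.08, 0, 0, 0, -0.04, 10, 0.03, 0.12, 0, 0, 0, -0.06, 10, 0.04, 0.16, 0, 0, 0, -0.08, 10, 0.05, 0.2, 0, 0, 0, -0.1, 10, 0.06, 0.24, 0, 0, 0, -0.13, 10, 0.07, 0.28, 0, 0, 0, -0.16, 10, 0.08, 0.32, 0, 0, 0, -0.18, 10, 0.085, 0.36, 0, 0, 0, -0.2, 10, 0.095, 0.4, 0, 0, 0, -0.22, 10, 0.1, 0.435, 0, 0, 0, -0.24, 10, 0.108, 0.46, 0, 0, 0, -0.255]'

```text
time_s: 4.3
tool_pos: [0.5706, 0.1431, 0.3008]
tcp_rot: [[-1.0, -0.025, -0.004], [-0.025, 1.0, -0.001], [0.004, -0.001, -1.0]]
ft_force: [1.0, 0.3, -2.7]
grip_width: 0.0214
```

Request:
carry_out --targets '[10, 0, 0, 0, 0, 0, 0, 10, 0, 0, 0, 0, 0, 0, 10, 0, 0, 0, 0, 0, 0]'

```text
time_s: 4.6
tool_pos: [0.571, 0.14, 0.3023]
tcp_rot: [[-1.0, -0.023, -0.002], [-0.023, 1.0, -0.001], [0.002, -0.001, -1.0]]
ft_force: [-1.5, 0.1, -2.2]
grip_width: 0.0218
```

```bash
python3 - <<'E'
from m import *
d=cam('scene');t=cam('top')
np.save('pics/s4.npy',d['frame'])
c=lambda im,x,y,w:cv2.resize(im[y:y+w*3//4,x:x+w],(400,300),interpolation=cv2.INTER_CUBIC)
cv2.imwrite('pics/c4.png',np.hstack([cv2.resize(d['frame'][120:240,250:370],(600,600),interpolation=cv2.INTER_CUBIC)]))
E
```

```text
(no output)
```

View pics/c4.png

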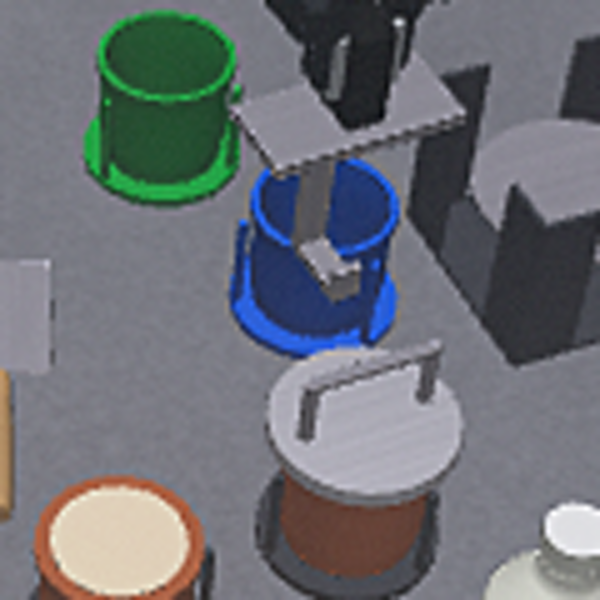

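The crop shows the lifter held upright, tip towards the camera at (343,275), flange corners at (278,172) and (465,115), and the bail at (305,388)–(440,347).

```bash
python3 - <<'E'
from m import *
g=lambda x,y:(250+x/5-.4,120+y/5-.4)
for n,p,z in[('flangeL',(277,168),.261),('flangeR',(465,111),.261),('tipL',(330,277),.171),('tipR',(360,265),.171),('bar',(306,388),.134),('barR',(441,346),.134)]: print(n,f(onz(S,*g(*p),z)))
for p in [(.595,.09,.261),(.595,.19,.261),(.591,.132,.171),(.591,.148,.171)]:
    print((proj(S,p)-[250,120]+.4)*5)
E
```

```text
flangeL [0.5952 0.09   0.261 ]
flangeR [0.5915 0.1889 0.261 ]
tipL [0.59   0.1292 0.171 ]
tipR [0.5879 0.1467 0.171 ]
bar [0.6228 0.1038 0.134 ]
barR [0.6219 0.1789 0.134 ]
[276.80190776 167.78670287]
[470.79025799 115.06557864]
[336.07363612 276.92584326]
[365.30680695 268.53371941]
```

Request:
carry_out --targets '[10, 0, 0.002, -0.015, 0, 0, -0.015, 10, 0, 0.002, -0.03, 0, 0, -0.015, 10, 0, 0.002, -0.045, 0, 0, -0.015, 10, 0, 0.002, -0.052, 0, 0, -0.015, 10, 0, 0.002, -0.052, 0, 0, -0.015, 10, 0, 0.002, -0.052, 0, 0, -0.015]'

```text
time_s: 5.3
tool_pos: [0.5717, 0.1424, 0.2521]
tcp_rot: [[-1.0, -0.008, 0.001], [-0.008, 1.0, 0.0], [-0.001, 0.0, -1.0]]
ft_force: [-0.2, 1.0, -2.7]
grip_width: 0.0211
```

```bash
python3 - <<'E'
from m import *
d=cam('scene')
cv2.imwrite('pics/c5.png',cv2.resize(d['frame'][140:230,270:360],(600,600),interpolation=cv2.INTER_CUBIC))
E
```

```text
(no output)
```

View pics/c5.png

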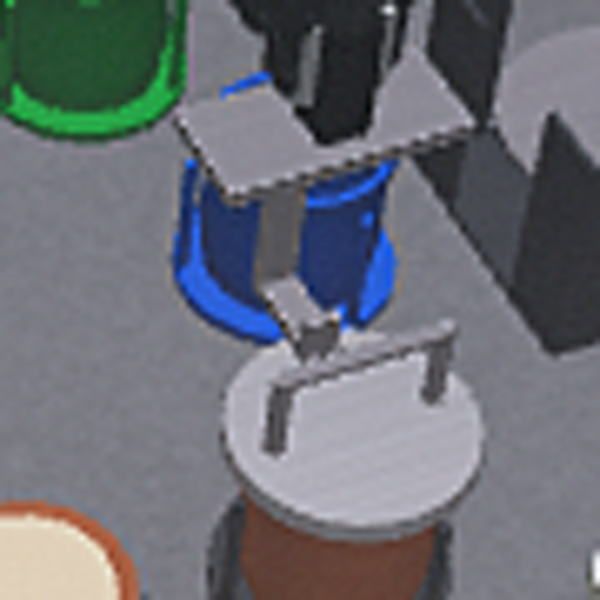

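The crop shows the hook just behind the bail at the right height, tip at (318,335). The foot's direction, down and to the right, leads it under the bar's middle at (362,358).

Request:
carry_out --targets '[10, 0.01, 0, -0.001, 0, 0, 0, 10, 0.02, 0, -0.001, 0, 0, 0, 10, 0.03, 0, -0.001, 0, 0, 0, 10, 0.04, 0, -0.001, 0, 0, 0, 10, 0.049, 0, -0.001, 0, 0, 0, 10, 0.049, 0, -0.001, 0, 0, 0, 10, 0.049, 0, -0.001, 0, 0, 0]'

```text
time_s: 6.05
tool_pos: [0.6205, 0.1427, 0.2499]
tcp_rot: [[-1.0, -0.009, -0.001], [-0.009, 1.0, -0.0], [0.001, -0.0, -1.0]]
ft_force: [-0.3, 1.1, -3.7]
grip_width: 0.0213
```

Request:
carry_out --targets '[10, 0, 0, 0.005, 0, 0, 0, 10, 0, 0, 0.01, 0, 0, 0, 10, 0, 0, 0.014, 0, 0, 0, 10, 0, 0, 0.018, 0, 0, 0, 10, 0, 0, 0.022, 0, 0, 0, 10, 0, 0, 0.026, 0, 0, 0, 10, 0, 0, 0.03, 0, 0, 0, 10, 0, 0, 0.034, 0, 0, 0, 10, 0, 0, 0.034, 0, 0, 0, 10, 0, 0, 0.034, 0, 0, 0]'

```text
time_s: 7.05
tool_pos: [0.6204, 0.1428, 0.2841]
tcp_rot: [[-1.0, -0.009, -0.0], [-0.009, 1.0, 0.0], [0.0, 0.0, -1.0]]
ft_force: [-0.2, -0.1, -7.6]
grip_width: 0.0216
```

```bash
python3 - <<'E'
from m import *
d=cam('scene')
cv2.imwrite('pics/c6.png',cv2.resize(d['frame'][140:230,270:360],(600,600),interpolation=cv2.INTER_CUBIC))
E
```

```text
(no output)
```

View pics/c6.png

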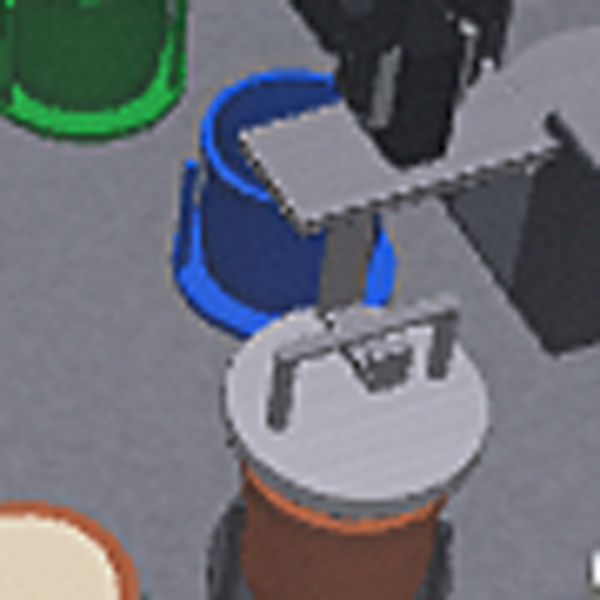

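The crop shows the cap lifted about 10 mm clear of the rim and level, with the hook centred under the bar at (388,370). The force is about 5 N more than before. I'm carrying it smoothly to the cradle.

Request:
carry_out --targets '[10, 0, 0, 0.006, 0, 0, 0, 10, 0, 0, 0.016, 0, 0, 0, 10, 0, 0, 0.028, 0, 0, 0, 10, 0, 0, 0.04, 0, 0, 0, 10, 0, 0, 0.048, 0, 0, 0, 10, -0.001, 0.002, 0.052, 0, 0, 0, 10, -0.004, 0.006, 0.052, 0, 0, 0, 10, -0.009, 0.014, 0.052, 0, 0, -0.005, 10, -0.017, 0.025, 0.052, 0, 0, -0.01, 10, -0.026, 0.039, 0.052, 0, 0, -0.015, 10, -0.036, 0.054, 0.052, 0, 0, -0.02, 10, -0.046, 0.069, 0.052, 0, 0, -0.03]'

```text
time_s: 8.3
tool_pos: [0.5731, 0.2132, 0.3359]
tcp_rot: [[-1.0, 0.021, -0.001], [0.021, 1.0, 0.0], [0.001, -0.0, -1.0]]
ft_force: [0.4, 0.7, -7.5]
grip_width: 0.0212
```

Request:
carry_out --targets '[10, -0.01, 0.015, 0, 0, 0, 0, 10, -0.02, 0.03, 0, 0, 0, 0, 10, -0.03, 0.045, 0, 0, 0, 0, 10, -0.04, 0.06, 0, 0, 0, 0, 10, -0.05, 0.075, 0, 0, 0, 0, 10, -0.06, 0.091, 0, 0, 0, 0, 10, -0.069, 0.105, 0, 0, 0, 0, 10, -0.077, 0.118, 0, 0, 0, 0, 10, -0.084, 0.129, 0, 0, 0, 0, 10, -0.089, 0.137, 0, 0, 0, 0, 10, -0.092, 0.141, 0, 0, 0, 0, 10, -0.092, 0.142, 0, 0, 0, 0]'

```text
time_s: 9.5
tool_pos: [0.4821, 0.3541, 0.3363]
tcp_rot: [[-1.0, 0.021, -0.0], [0.021, 1.0, -0.0], [0.0, -0.0, -1.0]]
ft_force: [-0.3, 0.0, -7.7]
grip_width: 0.021
```

Request:
carry_out --targets '[10, 0, 0, 0, 0, 0, 0, 10, 0, 0, 0, 0, 0, 0, 10, 0, 0, 0, 0, 0, 0, 10, 0, 0, 0, 0, 0, 0, 10, 0, 0, 0, 0, 0, 0]'

```text
time_s: 10.0
tool_pos: [0.4825, 0.3536, 0.3363]
tcp_rot: [[-1.0, 0.022, 0.0], [0.022, 1.0, 0.0], [-0.0, 0.0, -1.0]]
ft_force: [0.6, 0.3, -7.7]
grip_width: 0.0212
```

```bash
python3 - <<'E'
from m import *
d=cam('scene')
cv2.imwrite('pics/c7.png',cv2.resize(d['frame'][90:200,310:420],(600,600),interpolation=cv2.INTER_CUBIC))
s=get_state();print(s['tool_pos'],s['ft_force'])
E
```

```text
[0.48247898 0.3536091  0.33630976] [ 0.31292141  0.75894654 -7.132796  ]
```

View pics/c7.png

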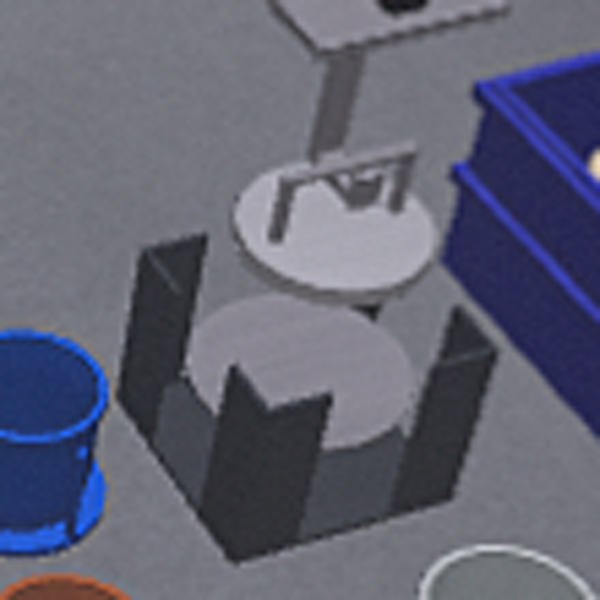

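The crop shows the cap hanging level over the cradle: disc from (232,215) to (438,235), bar (285,180)–(412,152). I'm checking its centre.

```bash
python3 - <<'E'
from m import *
k=600/110
g=lambda x,y:(310+x/k-.4,90+y/k-.4)
print('disc ctr',f(onz(S,*g(336,224),.159)), 'R',f(onz(S,*g(438,235),.159)),'L',f(onz(S,*g(232,215),.159)))
print('bar',f(onz(S,*g(285,178),.201)),f(onz(S,*g(416,151),.201)))
print('tops',*[f(onz(S,*g(*p),.11)[:2]) for p in[(145,247),(267,408),(497,350)]])
print('plate',f(onz(S,*g(302,372),.055)))
E
```

```text
disc ctr [0.4818 0.3532 0.159 ] R [0.5076 0.3963 0.159 ] L [0.4568 0.308  0.159 ]
bar [0.4837 0.3147 0.201 ] [0.4887 0.3852 0.201 ]
tops [0.4142 0.2886] [0.5439 0.2873] [0.5492 0.4169]
plate [0.4802 0.3557 0.055 ]
```

Disc centre is (0.482, 0.353) and the cradle centre from its post diagonal is also (0.482, 0.353), so no correction is needed. I'm lowering, then feeling for the floor.

Request:
carry_out --targets '[10, 0, 0, -0.004, 0, 0, 0, 10, 0, 0, -0.011, 0, 0, 0, 10, 0, 0, -0.019, 0, 0, 0, 10, 0, 0, -0.027, 0, 0, 0, 10, 0, 0, -0.035, 0, 0, 0, 10, 0, 0, -0.043, 0, 0, 0, 10, 0, 0, -0.051, 0, 0, 0, 10, 0, 0, -0.057, 0, 0, 0, 10, 0, 0, -0.062, 0, 0, 0, 10, 0, 0, -0.065, 0, 0, 0, 10, 0, 0, -0.067, 0, 0, 0, 10, 0, 0, -0.068, 0, 0, 0]'

```text
time_s: 11.25
tool_pos: [0.4824, 0.3538, 0.2683]
tcp_rot: [[-1.0, 0.021, 0.0], [0.021, 1.0, 0.0], [-0.0, 0.0, -1.0]]
ft_force: [0.4, 0.2, -6.6]
grip_width: 0.021
```

Request:
carry_out --targets '[10, 0, 0, -0.0015, 0, 0, 0, 10, 0, 0, -0.003, 0, 0, 0, 10, 0, 0, -0.0045, 0, 0, 0, 10, 0, 0, -0.006, 0, 0, 0, 10, 0, 0, -0.0075, 0, 0, 0, 10, 0, 0, -0.0075, 0, 0, 0]'

```text
time_s: 11.85
tool_pos: [0.4823, 0.3537, 0.2605]
tcp_rot: [[-1.0, 0.021, -0.0], [0.021, 1.0, -0.0], [0.0, -0.0, -1.0]]
ft_force: [-0.5, -0.4, -7.4]
grip_width: 0.021
```

Request:
carry_out --targets '[10, 0, 0, -0.0015, 0, 0, 0, 10, 0, 0, -0.003, 0, 0, 0, 10, 0, 0, -0.0045, 0, 0, 0, 10, 0, 0, -0.006, 0, 0, 0, 10, 0, 0, -0.006, 0, 0, 0]'

```text
time_s: 12.35
tool_pos: [0.4828, 0.3538, 0.2555]
tcp_rot: [[-1.0, 0.021, 0.002], [0.021, 1.0, 0.001], [-0.001, 0.001, -1.0]]
ft_force: [-0.3, -0.7, -5.6]
grip_width: 0.0214
```

Request:
carry_out --targets '[10, 0, 0, -0.001, 0, 0, 0, 10, 0, 0, -0.002, 0, 0, 0, 10, 0, 0, -0.003, 0, 0, 0, 10, 0, 0, -0.003, 0, 0, 0]'

```text
time_s: 12.75
tool_pos: [0.4824, 0.3537, 0.2518]
tcp_rot: [[-1.0, 0.021, 0.0], [0.021, 1.0, 0.0], [-0.0, 0.0, -1.0]]
ft_force: [-0.5, 0.5, -3.4]
grip_width: 0.021
```

Request:
carry_out --targets '[10, 0, 0, -0.002, 0, 0, 0, 10, 0, 0, -0.004, 0, 0, 0, 10, 0, 0, -0.006, 0, 0, 0, 10, 0, 0, -0.009, 0, 0, 0, 10, 0, 0, -0.009, 0, 0, 0, 10, 0, 0, -0.009, 0, 0, 0]'

```text
time_s: 13.35
tool_pos: [0.4824, 0.3537, 0.2427]
tcp_rot: [[-1.0, 0.021, -0.0], [0.021, 1.0, -0.0], [0.0, -0.0, -1.0]]
ft_force: [0.2, -0.1, -2.5]
grip_width: 0.0213
```

```bash
python3 - <<'E'
from m import *
d=cam('scene')
cv2.imwrite('pics/c8.png',cv2.resize(d['frame'][90:200,310:420],(600,600),interpolation=cv2.INTER_CUBIC))
F=[]
for _ in range(6): cam('scene'); F.append(get_state()['ft_force'])
print(np.mean(F,0),get_state()['tool_pos'])
E
```

```text
[ 0.18824581  0.0403557  -2.41074053] [0.48238722 0.35378154 0.24286044]
```

View pics/c8.png

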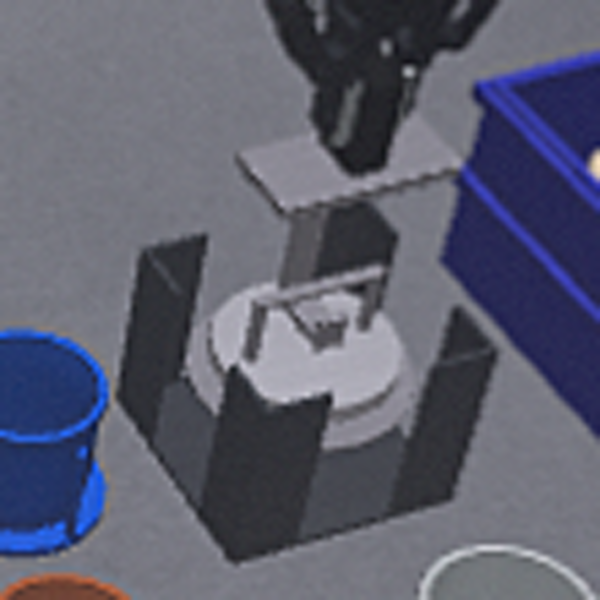

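The crop shows the cap level on the plate, between all four posts, with the hook slack under the bar at (325,330). The force is back to the lifter's weight alone. I'm lowering to mid-gap and backing out along −x.

Request:
carry_out --targets '[10, 0, 0, -0.003, 0, 0, 0, 10, 0, 0, -0.006, 0, 0, 0, 10, 0, 0, -0.008, 0, 0, 0, 10, 0, 0, -0.008, 0, 0, 0, 10, 0, 0, -0.008, 0, 0, 0]'

```text
time_s: 14.2
tool_pos: [0.4824, 0.3537, 0.2347]
tcp_rot: [[-1.0, 0.021, -0.0], [0.021, 1.0, -0.0], [0.0, -0.0, -1.0]]
ft_force: [0.1, 0.0, -1.9]
grip_width: 0.0214
```

Request:
carry_out --targets '[10, -0.006, 0, 0, 0, 0, 0, 10, -0.012, 0, 0, 0, 0, 0, 10, -0.018, 0, 0, 0, 0, 0, 10, -0.024, 0, 0, 0, 0, 0]'

```text
time_s: 14.6
tool_pos: [0.4577, 0.3538, 0.235]
tcp_rot: [[-1.0, 0.021, 0.0], [0.021, 1.0, 0.0], [-0.0, 0.0, -1.0]]
ft_force: [-0.5, 0.2, -2.2]
grip_width: 0.021
```

Request:
carry_out --targets '[10, -0.008, 0, 0, 0, 0, 0, 10, -0.016, 0, 0, 0, 0, 0, 10, -0.024, 0, 0, 0, 0, 0, 10, -0.031, 0, 0, 0, 0, 0, 10, -0.031, 0, 0, 0, 0, 0, 10, -0.031, 0, 0.015, 0, 0, 0, 10, -0.031, 0, 0.04, 0, 0, 0, 10, -0.031, 0, 0.065, 0, 0, 0, 10, -0.031, 0, 0.069, 0, 0, 0, 10, -0.031, 0, 0.069, 0, 0, 0]'

```text
time_s: 15.6
tool_pos: [0.4276, 0.354, 0.3041]
tcp_rot: [[-1.0, 0.021, 0.001], [0.021, 1.0, 0.001], [-0.001, 0.001, -1.0]]
ft_force: [-0.3, -0.7, -3.0]
grip_width: 0.0213
```

```bash
python3 - <<'E'
from m import *
d=cam('scene');t=cam('top')
r=lambda im:cv2.resize(im,(400,400),interpolation=cv2.INTER_CUBIC)
cv2.imwrite('pics/c9.png',np.hstack([r(d['frame'][90:200,310:420]),r(t['frame'][160:260,70:170])]))
E
```

```text
(no output)
```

View pics/c9.png

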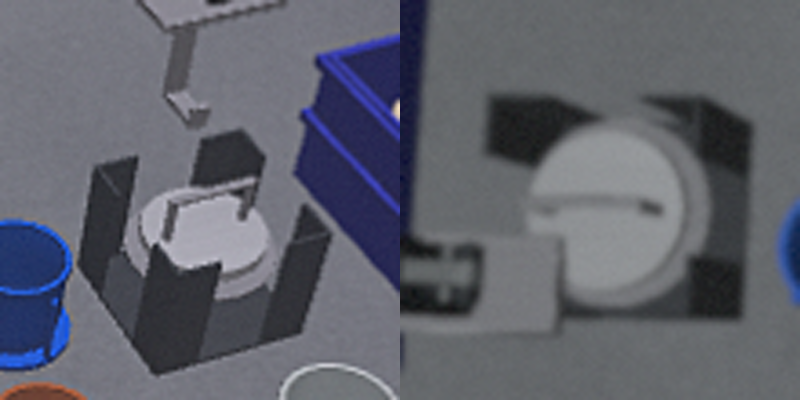

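The cap is level inside the posts (scene crop, disc at (205,228); top crop, disc at (615,210)) and the hook is clear. I'm returning to the hanger.

Request:
carry_out --targets '[10, 0, -0.02, 0.01, 0, 0, 0, 10, 0.002, -0.05, 0.01, 0, 0, 0.02, 10, 0.004, -0.09, 0.01, 0, 0, 0.04, 10, 0.006, -0.13, 0.01, 0, 0, 0.06, 10, 0.008, -0.17, 0.01, 0, 0, 0.08, 10, 0.01, -0.21, 0.01, 0, 0, 0.1, 10, 0.012, -0.25, 0.01, 0, 0, 0.12, 10, 0.014, -0.29, 0.01, 0, 0, 0.14, 10, 0.016, -0.33, 0.01, 0, 0, 0.16, 10, 0.018, -0.37, 0.01, 0, 0, 0.18, 10, 0.02, -0.41, 0.01, 0, 0, 0.2, 10, 0.022, -0.45, 0.01, 0, 0, 0.22]'

```text
time_s: 16.9
tool_pos: [0.4483, -0.0983, 0.3134]
tcp_rot: [[-0.98, -0.198, -0.001], [-0.198, 0.98, -0.0], [0.001, 0.0, -1.0]]
ft_force: [1.2, 0.2, -3.1]
grip_width: 0.0213
```

Request:
carry_out --targets '[10, 0.002, -0.04, 0, 0, 0, 0.02, 10, 0.004, -0.08, 0, 0, 0, 0.04, 10, 0.007, -0.12, 0, 0, 0, 0.06, 10, 0.01, -0.16, 0, 0, 0, 0.08, 10, 0.012, -0.19, 0, 0, 0, 0.08, 10, 0.014, -0.213, 0, 0, 0, 0.08, 10, 0.014, -0.223, 0, 0, 0, 0.08, 10, 0.014, -0.223, 0, 0, 0, 0.08, 10, 0.014, -0.223, 0, 0, 0, 0.08, 10, 0.014, -0.223, 0, 0, 0, 0.08]'

```text
time_s: 17.9
tool_pos: [0.4633, -0.3184, 0.314]
tcp_rot: [[-0.961, -0.276, 0.0], [-0.276, 0.961, 0.0], [-0.0, 0.0, -1.0]]
ft_force: [0.0, -0.1, -2.2]
grip_width: 0.0213
```

Request:
carry_out --targets '[10, 0, -0.001, -0.015, 0, 0, 0, 10, 0, -0.001, -0.035, 0, 0, 0, 10, 0, -0.001, -0.055, 0, 0, 0, 10, 0, -0.001, -0.075, 0, 0, 0, 10, 0, -0.001, -0.095, 0, 0, 0, 10, 0, -0.001, -0.11, 0, 0, 0, 10, 0, -0.001, -0.122, 0, 0, 0, 10, 0, -0.001, -0.129, 0, 0, 0, 10, 0, -0.001, -0.133, 0, 0, 0, 10, 0, -0.001, -0.135, 0, 0, 0, 10, 0, -0.001, -0.135, 0, 0, 0]'

```text
time_s: 19.0
tool_pos: [0.4636, -0.3203, 0.1791]
tcp_rot: [[-0.961, -0.275, 0.001], [-0.275, 0.961, -0.0], [-0.0, -0.0, -1.0]]
ft_force: [0.4, 0.4, -2.6]
grip_width: 0.0211
```

Request:
carry_out --targets '[10, 0, 0, -0.0015, 0, 0, 0, 10, 0, 0, -0.003, 0, 0, 0, 10, 0, 0, -0.0045, 0, 0, 0, 10, 0, 0, -0.0045, 0, 0, 0]'

```text
time_s: 19.4
tool_pos: [0.4633, -0.3202, 0.1741]
tcp_rot: [[-0.961, -0.275, -0.0], [-0.275, 0.961, 0.0], [0.0, 0.0, -1.0]]
ft_force: [-0.4, 0.8, -1.9]
grip_width: 0.0209
```

Request:
carry_out --targets '[10, 0, 0, -0.001, 0, 0, 0, 10, 0, 0, -0.002, 0, 0, 0, 10, 0, 0, -0.002, 0, 0, 0, 10, 0, 0, -0.002, 0, 0, 0]'

```text
time_s: 19.8
tool_pos: [0.4634, -0.3203, 0.1739]
tcp_rot: [[-0.961, -0.276, 0.001], [-0.276, 0.961, -0.001], [-0.001, -0.001, -1.0]]
ft_force: [-3.1, 3.0, 6.9]
grip_width: 0.0213
```

Contact is felt, with the flange on the cheek tops at the same height as at the start. I'm releasing and rising.

Request:
carry_out --targets '[10, 0, 0, 0.0015, 0, 0, 0, 30, 0, 0, 0.0015, 0, 0, 0, 45, 0, 0, 0.0015, 0, 0, 0, 70, 0, 0, 0.0015, 0, 0, 0, 70, 0, 0, 0.0015, 0, 0, 0, 70, 0, 0, 0.0015, 0, 0, 0, 70, 0, 0, 0.01, 0, 0, 0, 70, 0, 0, 0.03, 0, 0, 0, 70, 0, 0, 0.06, 0, 0, 0, 70, 0, 0, 0.1, 0, 0, 0, 70, 0, 0, 0.14, 0, 0, 0, 70, 0, 0, 0.14, 0, 0, 0]'

```text
time_s: 21.0
tool_pos: [0.4648, -0.3218, 0.3196]
tcp_rot: [[-0.961, -0.275, 0.01], [-0.275, 0.961, -0.007], [-0.008, -0.009, -1.0]]
ft_force: [0.4, -0.3, -0.3]
grip_width: 0.06
```

Request:
carry_out --targets '[70, -0.04, -0.03, 0, 0, 0, 0, 70, -0.08, -0.06, 0, 0, 0, 0, 70, -0.12, -0.08, 0, 0, 0, 0, 70, -0.16, -0.11, 0, 0, 0, 0, 70, -0.2, -0.14, 0, 0, 0, 0, 70, -0.2, -0.14, 0, 0, 0, 0, 70, -0.2, -0.14, 0, 0, 0, 0]'

```text
time_s: 21.7
tool_pos: [0.2624, -0.4608, 0.3127]
tcp_rot: [[-0.962, -0.273, 0.001], [-0.273, 0.962, -0.0], [-0.0, -0.001, -1.0]]
ft_force: [0.6, -0.1, 0.4]
grip_width: 0.0596
```

```bash
python3 - <<'E'
from m import *
d=cam('scene');t=cam('top')
r=lambda im:cv2.resize(im,(400,300),interpolation=cv2.INTER_CUBIC)
a=d['frame'];b=t['frame']
cv2.imwrite('pics/c10.png',np.vstack([np.hstack([r(a[172:256,80:192]),r(a[100:184,310:422])]),np.hstack([r(b[180:264,340:452]),r(a)])]))
E
```

```text
(no output)
```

View pics/c10.png

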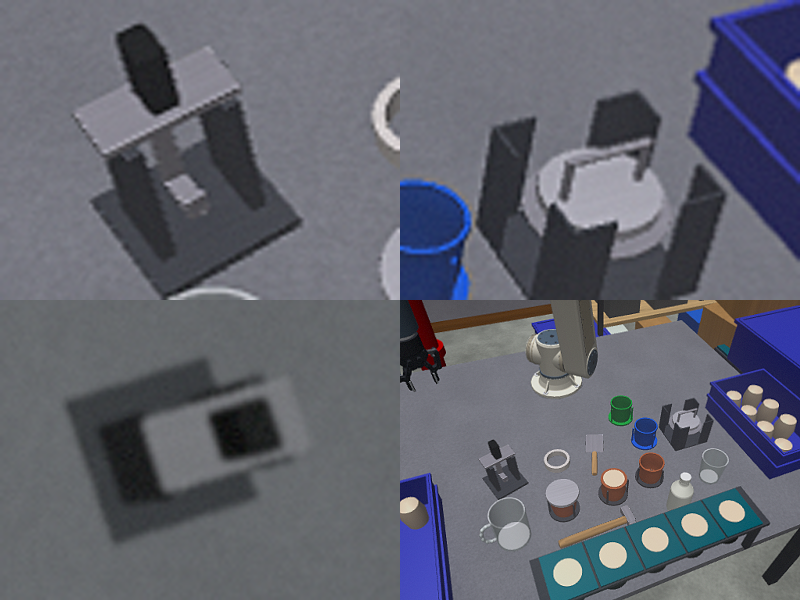

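The final picture shows the lifter hanging upright on its hanger as at the start (grip (150,70), flange on both cheeks). The cap is level in the cradle (600,185), the mould is open, and the bystanders haven't moved.

```bash
python3 -c "
from station import hand_in
print(hand_in())"
```

```text
the job is handed in; nothing more can be done
None
```

The job is done and handed in at about 22 s of the 64 s allowed. I took the lifter from its hanger, hooked the cap's bail from the −x side and lifted the cap off. I then set the cap down in the cradle, backed the hook out and hung the lifter back on the hanger.

**Cap:** I felt for the cradle floor in 1 to 1.5 mm steps. Contact put it about 59 mm above the table, against about 55 mm from the cameras. The wrist force fell back to the lifter's weight alone once the cap was down. The last pictures show it level and clear of all four posts, and the fingers never touched it.

**Lifter:** It hangs upright with its flange across both cheeks, at the same height as at the start. The release came after a light contact of about 7 N.

**Bystanders and arm:** Nothing else looks moved in the last picture, and the arm stands clear of everything. No check failed; the only disagreement was the 4 mm in floor height. The highest force in the readings I got, taken at the end of each move, was under 10 N.

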